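# Load the bench forge past its spring flap

## Robot

A 7-joint arm with a two-finger parallel gripper is mounted at the origin on the work surface. World frame = base frame: x ahead of the robot, y to its left, z up, the work surface at z = 0. Lengths are in m, angles in rad, forces in N, time in s.
With the tool pointing down it reaches from about 0.4 to 0.85 m from the base axis. Payload 10.4 kg.
Tool frame: the origin (TCP) lies midway between the tips of the shut fingers; the grasp point (between the pads) lies 19 mm behind it; z points along the fingers, x is the direction in which the jaws open and shut, and the axes are right-handed (so a half turn about z gives the same grasp; the last joint's range is limited). The gripper opens to 85 mm and grips with 20 to 120 N. Pads are 22 mm wide; open, the fingers measure 114 mm over their backs; the gripper's body (76 mm by 85 mm) begins 54 mm behind the grasp point. The pads swing forward as they close: fully open they stand 13 mm farther back than shut.
Start: joints at [-1.312, 0.332, -0.065, 1.46, 0.022, 1.35, -0.088], TCP at [0.174, 0.6, 0.231] pointing down, gripper open.
Joint ranges: [-2.6, 2.6], [-0.5, 2.12], [-1.47, 1.34], [0.16, 2.42], [-1.27, 4.41], [0.06, 2.06], [-2.6, 2.6]. Speed limits (rad/s): [2.22, 2.22, 2.79, 2.79, 3.14, 3.14, 3.14].

## Interface

Orientations are given as a 3x3 rotation matrix whose columns are the frame's x, y, z axes.
In Python, from station import get_state, eyes, job gives the robot as it stands.
- The arm moves only by the tool step_arm, never from a script. Its argument "commands" is one flat list of numbers, 5 for each row, row after row: the shift along the tool's x, y, z in m, then the turn about the tool's z in rad, then the opening, from -1 (shut) to 1 (fully open). In form: [x, y, z, yaw, jaw, x, y, z, yaw, jaw, ...]. A call has 1 to 10 rows; each row is the pose to reach, as a shift and turn from the pose measured when the call began, along the tool's axes at that moment; what a row does not reach only later rows make up. A row lasts 1/10 s, in which the tool goes at most 50 mm and 8.59 degrees, less where a joint would pass 70% of its speed; a pose out of reach is approached as far as the arm can. A call with a gripper value outside its range is refused whole. The fingers move at their own pace and stop on an object; "force" is the grip in N (left out, the last holds). Time passes only in rows, so rows that repeat a pose let the fingers close. It gives the time, the measured TCP pose, the force and the opening at its end, in the units of the state.
- get_state(): the state, without advancing time (a new reading comes with each control period).
- eyes.capture(name): name is "side" or "top" or "wrist"; returns the picture (400x640x3 uint8, red, green, blue); there is no depth.
- eyes.camera_info(name): a dict with "K" (3x3 intrinsics, pixels), "k1" (the pictures are not rectified: a ray, as slopes to the right and down, at radius r is drawn at 1 + k1 r^2 times it, then the intrinsics apply), "eye" and "attitude" of the camera in the world. Camera axes: x right, y up, looking along -z (the intrinsics and any distortion apply to the point x, -y, -z); pixel columns grow to the right and rows downward; lengths in m; the calibration is good to about 2 mm. A picture is of the moment at which its call begins: read the wrist's pose just before it. camera_info takes no time and is no camera call; for the wrist camera it gives the pose at the moment of the call.
- job.hand_in(): hands the job in, once; it reports no verdict.
Trained networks look in the newest picture that a camera, given by its name, has taken for a name from the list of things; names that differ only in an ending like _2 or _b are one class to them, and where a whole thing is asked for, a point or a joint stands for the part that bears it (a point fixed in the world has none). Each returns a list of dicts, best first, with "score" (0 to 1); they miss things now and then, are a little off and sometimes report something else, mostly with a low value. They report only what shows in the picture. A call takes as long as a camera call. They do not tell look-alikes from the thing itself.
- eyes.recognise(camera, target): "xy" ([column, row] in pixels, amid what is visible of it).
The state is a dict: "time": time; "qpos": joint angles; "joint_velocities": joint speeds; "joint_torque": joint torques, N m; "tool_pos": TCP position; "tcp_rot": TCP orientation; "contact_force": force on the tool from outside, world axes, zero at the start; "moment": the same for the moment, N m; "finger_gap": finger opening in m.
Only numpy, scipy, OpenCV 4.12 (cv2) and the standard library are available. Lean on these libraries where they do the work, as an engineer would, in place of code of your own. Each camera call takes 0.05 s, during which the arm holds its last target.

## Task

The bench forge is cold; load it for the next firing. With one fingertip press the flap's long thumb bar down and keep the spring-closed flap open while the other fingertip pushes the carrier by its upright push plate under the flap, until its tray is wholly inside; then back off and let the flap close behind it, over the carrier's thin neck. Only touch and push: do not lift or tip the carrier, do not let the flap and the carrier touch, and leave the other things on the bench where they are.

Things in the scene. Friction and masses are not known exactly. Their poses are not given: they have to be found in the camera images.
- forge: Low dark steel bench forge, fixed. Origin on the table top, in the middle of the mouth, in the flap plane; x points into the forge (the pushing direction), y left, z up. In its frame: flat deck, top at z 6 mm, x -245 to 110 mm; guide rails along x at y +-25 mm, tops at z 16 mm, outside the mouth; chamber from x 3 mm, roof top z 58 mm, burner stub on it at x 125 mm, top z 135 mm.
- back_stop (a point): Middle of the front face of the brick that ends the chamber, 96 mm past the flap plane. The chamber is 54 mm wide inside.
- flap (a joint): Flap angle, rad: 0 closed, grows as it opens, stop at 0.85. Hinge along forge x at y 38 mm, z 46 mm. The 4 mm plate before the mouth swings up sideways when the thumb bar, beyond the hinge, is pressed down; 3 to 6 N at the bar; springs shut when let go. From 0.5 rad the tray passes clear beneath; aim for about 0.7.
- flap_edge (a point): Middle of the flap's lower edge. Closed, it is 18 mm above the table: clear of the carrier's neck, lower than the tray's top.
- thumb_bar (a point): Middle of the thumb bar's top face, 120 mm before the flap plane. Flat steel strip of the flap, 26 mm wide, 6 mm thick, along forge x from -245 to 0 mm, left of the deck. Closed: y 70 mm, z 62 mm, sloping up outwards by 0.55 rad; at 0.7 rad: y 72 mm, z 37 mm, nearly level. At any angle it has one height along its length, so a fingertip can slide along it.
- tray (a point): Centre of the carrier's tray, 10 mm above its underside. The carrier is one loose rigid steel piece, about 0.45 kg, on the deck between the rails: tray 60 mm long (x), 40 wide, 20 tall, with three bar blanks fixed in it; then a neck 80 mm long, 20 wide, 5 thick; then the push plate. Starts outside; wholly inside once this point is 33 mm past the flap plane; back stop at 66 mm.
- push_plate (a point): On the back face (towards the robot) of the carrier's upright push plate, mid-width, 51 mm above the table, 116 mm behind the tray's centre. Plate 40 mm wide, 6 mm thick, top 68 mm above the table, standing at the end of the neck; it is about 72 mm across (y) from the pressed thumb bar.
- hammer: bystander: hand hammer lying on the table
- brush: bystander: wooden-backed brush lying on the table
- tin: bystander: open steel tin, 72 mm across, 85 mm tall, standing
- jar: bystander: amber glass jar, 60 mm across, 85 mm tall, standing
- firebrick: bystander: clay brick 110 x 60 x 50 mm
- horseshoe: bystander: flat dark horseshoe about 120 mm across, 9 mm thick
- steel_offcut: bystander: dark steel bar offcut 90 x 30 x 30 mm
Not all that is in view belongs to the job. What is shaped like the part that bears tray but yellow is not meant.

How it is judged:
By the outcome, as a careful person would: the job done as asked, in the order asked, and still so for the second after the job is handed in, with the robot touching nothing.
It also fails if it takes over 43 s, if anything falls off the work surface, if the arm or the gripper's body presses on something with over 40 N, if the wrist force passes 120 N, or if a joint passes its speed limit or range.

## Working session

There is one attempt and no reset: what is moved stays moved. The work goes in short steps, Python scripts to look and compute and a tool call to move; the robot and the scene stay as the last step left them, time stands still between calls to the robot, and variables do not carry over. Pictures are saved under pics/ and viewed, and the job is handed in when it is done.

Besides the shell and the picture viewer there is one more tool, called after ">>>" in YAML: its name, and indented under it one key for each argument. step_arm: Moves the arm, as the interface text tells. Its arguments: {"type":"object","properties":{"commands":{"type":"array"},"force":{"type":"number"}},"required":["commands"]}

```bash
ls; mkdir -p pics
python3 - <<'E'
from station import get_state, eyes, job
import cv2
print(get_state())
for c in ["side","top"]:
    im=eyes.capture(c); cv2.imwrite(f"pics/{c}0.png",im[:,:,::-1])
    i=eyes.camera_info(c); print(c,i)
    for t in ["forge","flap","tray","push_plate","thumb_bar","flap_edge","back_stop"]:
        try: print(t,[(d['xy'],round(d['score'],2)) for d in eyes.recognise(c,t)][:4])
        except Exception as e: print(t,e)
print(get_state()['time'])
E
```

```text
pics
{'time': 0.0, 'qpos': array([-1.31161048,  0.33283793, -0.06475414,  1.46096107,  0.02157917,
        1.34989717, -0.0885039 ]), 'joint_velocities': array([ 6.25093989e-04, -2.33757435e-05,  5.33788785e-04,  1.21235454e-03,
        7.10359378e-05,  1.60379679e-03,  1.25945472e-04]), 'joint_torque': array([ 3.75628006e-04, -6.25458956e+01,  4.92602284e-02, -3.91598618e+01,
        1.62184919e-02,  1.00281290e-02,  5.22147479e-05]), 'tool_pos': array([0.17365559, 0.59998999, 0.23052783]), 'tcp_rot': array([[ 2.78009661e-01,  9.60578209e-01, -3.63757270e-04],
       [ 9.60577245e-01, -2.78009897e-01, -1.36113678e-03],
       [-1.40860645e-03,  2.89922172e-05, -9.99999007e-01]]), 'contact_force': array([0.82762519, 0.35752595, 0.42459561]), 'moment': array([ 0.04037488, -0.03738579, -0.00439712]), 'finger_gap': 0.08543438715521957}
side {'K': array([[383.53682377,   0.        , 321.15371714],
       [  0.        , 383.53682377, 195.80828384],
       [  0.        ,   0.        ,   1.        ]]), 'k1': 0.02376602935501174, 'eye': array([0.36164744, 0.61933922, 0.69452022]), 'attitude'
[... 674 characters left out ...]
     ,   0.        ,   1.        ]]), 'k1': -0.14259241932437075, 'eye': array([0.49121353, 0.04021134, 1.20613527]), 'attitude': array([[-0.00518079,  0.99896552, -0.04517802],
       [-0.9998437 , -0.00441105,  0.01712098],
       [ 0.01690398,  0.04525965,  0.99883223]])}
forge [([261.5, 162.2], 0.81), ([250.1, 193.9], 0.36)]
flap [([250.0, 193.3], 0.63)]
tray [([285.2, 192.4], 0.74), ([184.8, 137.7], 0.69), ([357.9, 284.9], 0.57), ([251.7, 195.3], 0.43)]
push_plate [([282.1, 190.2], 0.9), ([253.2, 195.8], 0.7), ([357.5, 282.6], 0.62), ([185.2, 138.5], 0.58)]
thumb_bar [([252.2, 204.1], 0.57)]
flap_edge [([254.3, 197.1], 0.58)]
back_stop [([264.5, 160.4], 0.89), ([282.5, 192.1], 0.3)]
0.8
```

View pics/side0.png

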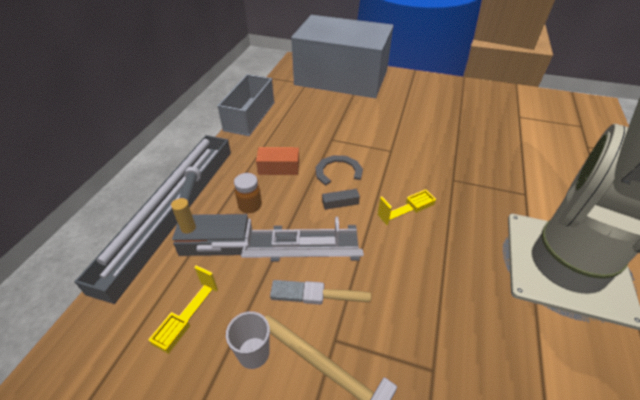

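View pics/top0.png

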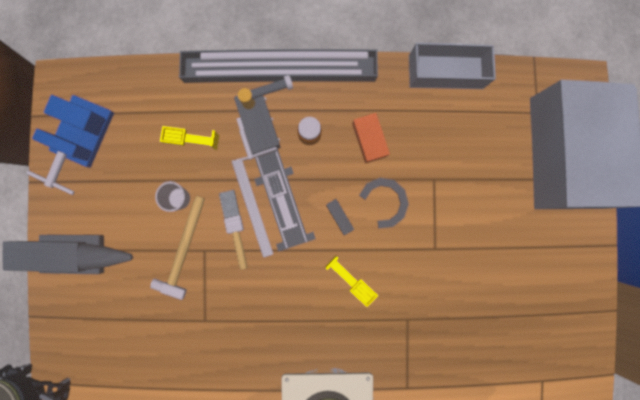

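Run:
```python
import cv2
a=cv2.imread("pics/top0.png")[120:260,200:340]; cv2.imwrite("pics/topc.png",cv2.resize(a,(800,600) if 0 else (600,600),interpolation=cv2.INTER_CUBIC))
a=cv2.imread("pics/side0.png")[150:300,200:450]; cv2.imwrite("pics/sidec.png",cv2.resize(a,(800,480),interpolation=cv2.INTER_CUBIC))
```

```text
(no output)
```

View pics/topc.png

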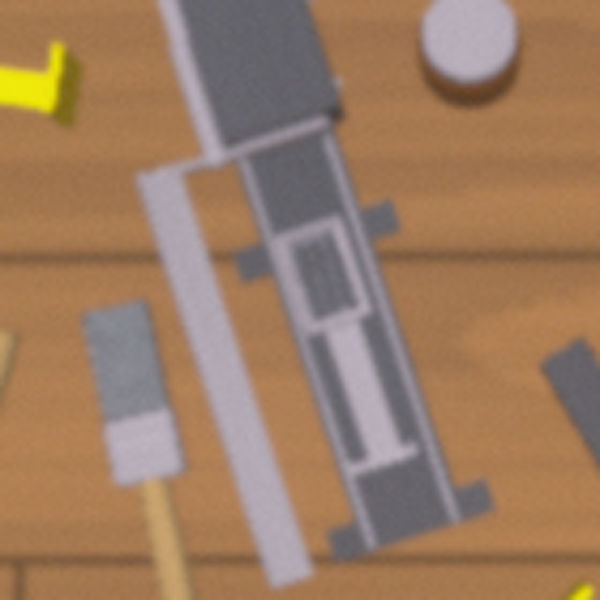

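View pics/sidec.png

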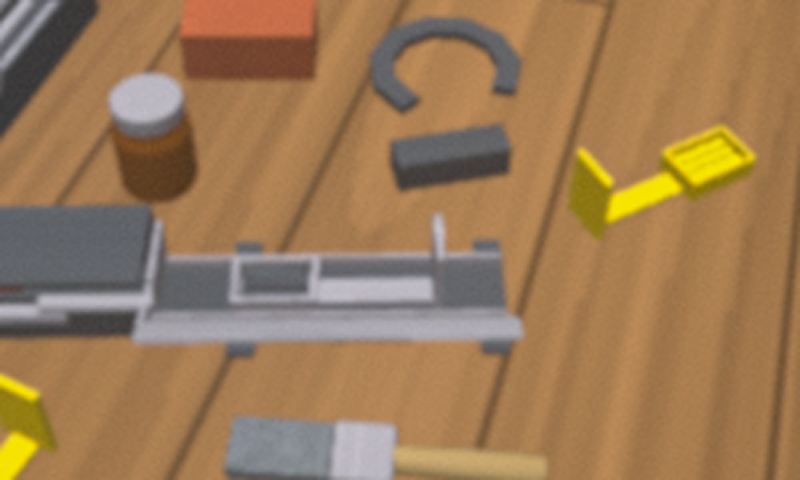

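```bash
cat > h.py <<'E'
import numpy as np, cv2
from station import get_state, eyes, job
def proj(info,P):
    P=np.atleast_2d(P); c=(P-info['eye'])@info['attitude']
    x=c[:,0]/-c[:,2]; y=-c[:,1]/-c[:,2]; r2=x*x+y*y; f=1+info['k1']*r2
    K=info['K']; return np.c_[K[0,0]*x*f+K[0,2],K[1,1]*y*f+K[1,2]]
def ray(info,uv):
    K=info['K']; d=np.array([(uv[0]-K[0,2])/K[0,0],(uv[1]-K[1,2])/K[1,1]]); s=d.copy()
    for _ in range(20): s=d/(1+info['k1']*(s@s))
    return info['eye'], info['attitude']@np.array([s[0],-s[1],-1])
def atz(info,uv,z):
    e,d=ray(info,uv); return e+d*(z-e[2])/d[2]
def F(p,pts):
    pts=np.atleast_2d(pts); c,s=np.cos(p[2]),np.sin(p[2])
    return np.c_[p[0]+c*pts[:,0]-s*pts[:,1],p[1]+s*pts[:,0]+c*pts[:,1],pts[:,2]]
E
cat > fit.py <<'E'
from h import *
from scipy.optimize import least_squares
top=eyes.camera_info("top"); side=eyes.camera_info("side")
m=1e-3
ct=lambda u,v:(200+u/4.2857,120+v/4.2857)
cs=lambda u,v:(200+u/3.2,150+v/3.2)
T=[((-245,81,69),ct(275,587)),((-245,59,55),ct(312,572)),((0,81,69),ct(138,178)),((0,59,55),ct(185,168)),
   ((-245,25,16),ct(371,548)),((-245,-25,16),ct(457,520)),((-3,25,16),ct(240,163)),((-3,-25,16),ct(332,130))]
S=[((-245,81,69),cs(520,322)),((0,81,69),cs(135,325))]
def res(p):
    r=[]
    for L,i in((T,top),(S,side)):
        r.append(proj(i,F(p,np.array([a for a,_ in L])*m))-np.array([b for _,b in L]))
    return np.vstack(r)
best=least_squares(lambda p:res(p).ravel(),[0.6,0.15,0.3],loss='soft_l1')
print(best.x); print(res(best.x).round(1))
np.save("pose.npy",best.x)
def draw(p,cx,fl=0.0,tag=''):
    a=.55-fl
    def barp(x,s,): return None
    L=[]
    for x0,x1,y,z in[(-245,0,25,16),(-245,0,-25,16),(-245,0,81,69),(-245,0,59,55)]: L.append(((x0,y,z),(x1,y,z)))
    L+=[((-245,59,55),(-245,81,69)),((0,59,55),(0,81,69)),((0,-27,58),(0,27,58)),((125,0,58),(125,0,135))]
    for z in(6,26):
        q=[(cx-30,-20,z),(cx+30,-20,z),(cx+30,20,z),(cx-30,20,z)]
        L+=[(q[i],q[(i+1)%4]) for i in range(4)]
    x=cx-116; q=[(x,-20,11),(x,20,11),(x,20,68),(x,-20,68)]; L+=[(q[i],q[(i+1)%4]) for i in range(4)]
    for nm,i,(u0,v0,u1,v1),s in(("top",top,(190,80,350,260),4),("side",side,(160,150,410,300),3.2)):
        im=cv2.imread(f"pics/{nm}0.png")[v0:v1,u0:u1]; im=cv2.resize(im,None,fx=s,fy=s,interpolation=cv2.INTER_CUBIC)
        for A,B in L:
            uv=(proj(i,F(p,np.array([A,B])*m))-[u0,v0]+.5)*s
            cv2.line(im,*[tuple(int(t) for t in w) for w in uv],(0,255,0) if True else 0,1)
        im=im[:600]; cv2.imwrite(f"pics/ov_{nm}{tag}.png",im)
draw(best.x,-95)
E
python3 fit.py
```

```text
[0.67454467 0.14990414 0.31664661]
[[ 0.3 -0.2]
 [ 0.8  0.1]
 [ 0.7 -1.5]
 [-0.8 -1.2]
 [ 1.1  0.5]
 [ 0.1  0.7]
 [ 1.7 -1. ]
 [-1.   0.5]
 [ 1.5  2. ]
 [-0.6  2.1]]
```

```bash
ls pics
```

```text
ov_side.png
ov_top.png
side0.png
sidec.png
top0.png
topc.png
```

View pics/ov_top.png

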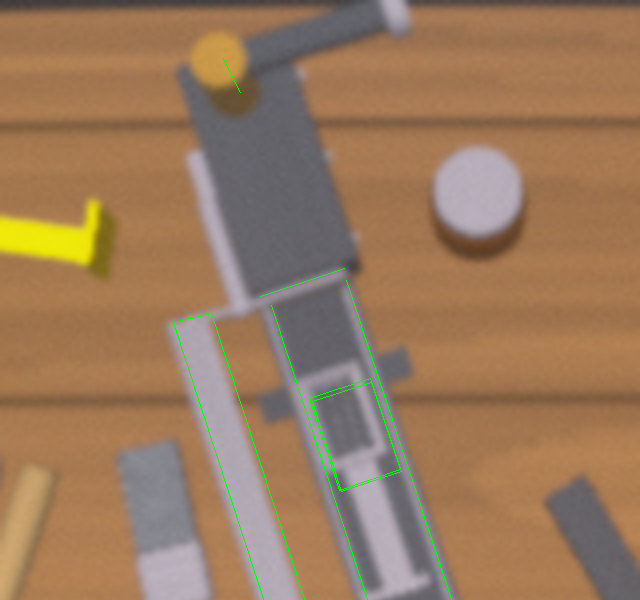

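View pics/ov_side.png

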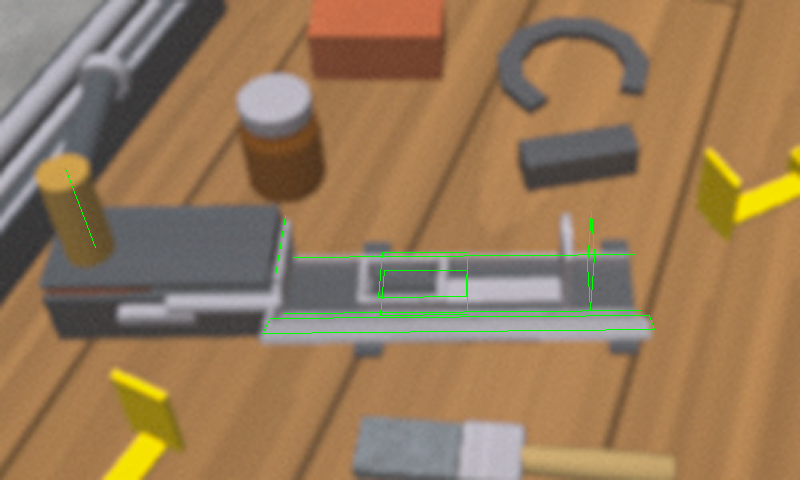

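>>> step_arm:
  commands: [-0.03,0.03,0,-0.06,0.37,-0.06,0.06,0,-0.12,0.37,-0.09,0.09,0,-0.18,0.37,-0.12,0.12,0,-0.24,0.37,-0.15,0.15,0,-0.3,0.37,-0.18,0.18,0,-0.36,0.37,-0.21,0.21,0,-0.42,0.37,-0.24,0.24,0,-0.48,0.37,-0.27,0.27,0,-0.54,0.37,-0.3,0.3,0,-0.6,0.37]

```text
time: 1.8
tool_pos: [0.3792, 0.2272, 0.2316]
tcp_rot: [[-0.315, 0.949, 0.001], [0.949, 0.315, 0.001], [0.001, 0.001, -1.0]]
contact_force: [-0.1, 0.2, -0.2]
finger_gap: 0.0586
```

>>> step_arm:
  commands: [-0.03,0.008,0,0,0.37,-0.065,0.016,0.01,0,0.37,-0.1,0.024,0.02,0,0.37,-0.13,0.031,0.03,0,0.37,-0.13,0.031,0.04,0,0.37,-0.13,0.031,0.05,0,0.37,-0.13,0.031,0.05,0,0.37]

```text
time: 2.5
tool_pos: [0.4485, 0.1143, 0.1803]
tcp_rot: [[-0.316, 0.949, -0.001], [0.949, 0.316, 0.0], [0.001, -0.001, -1.0]]
contact_force: [0.3, 0.2, -0.8]
finger_gap: 0.0585
```

Run:
```python
from h import *
print(get_state()['tool_pos'])
i=eyes.camera_info("wrist"); im=eyes.capture("wrist"); cv2.imwrite("pics/w1.png",im[:,:,::-1]); print(i)
im=eyes.capture("top"); cv2.imwrite("pics/top1.png",im[:,:,::-1])
im=eyes.capture("side"); cv2.imwrite("pics/side1.png",im[:,:,::-1])
p=np.load("pose.npy")
m=cv2.imread("pics/w1.png")
cx=-85
L=[]
for x0,x1,y,z in[(-245,0,25,16),(-245,0,-25,16),(-245,0,81,69),(-245,0,59,55)]: L.append(((x0,y,z),(x1,y,z)))
L+=[((-245,59,55),(-245,81,69)),((-3,-27,58),(-3,27,58))]
for z in(26,):
    q=[(cx-30,-20,z),(cx+30,-20,z),(cx+30,20,z),(cx-30,20,z)]
    L+=[(q[k],q[(k+1)%4]) for k in range(4)]
x=cx-116; q=[(x,-20,11),(x,20,11),(x,20,68),(x,-20,68)]; L+=[(q[k],q[(k+1)%4]) for k in range(4)]
for A,B in L:
    uv=proj(i,F(p,np.array([A,B])/1e3)); cv2.line(m,*[tuple(int(round(t)) for t in w) for w in uv],(0,255,0),1)
cv2.imwrite("pics/w1ov.png",m)
```

```text
[0.44845061 0.11434145 0.18029918]
{'K': array([[347.03804223,   0.        , 325.44161959],
       [  0.        , 347.03804223, 196.07368369],
       [  0.        ,   0.        ,   1.        ]]), 'k1': 0.00949506339894851, 'eye': array([0.37786747, 0.08962276, 0.32296575]), 'attitude': array([[-0.31725972, -0.90860427, -0.27163313],
       [ 0.94833746, -0.30350522, -0.09241559],
       [ 0.00152713, -0.28691962,  0.95795344]])}
```

View pics/w1ov.png

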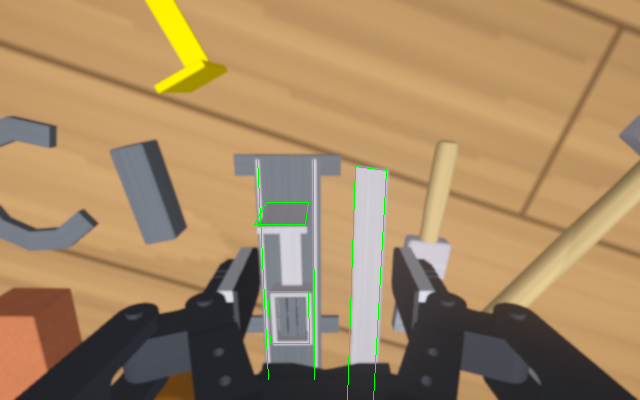

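View pics/w1.png

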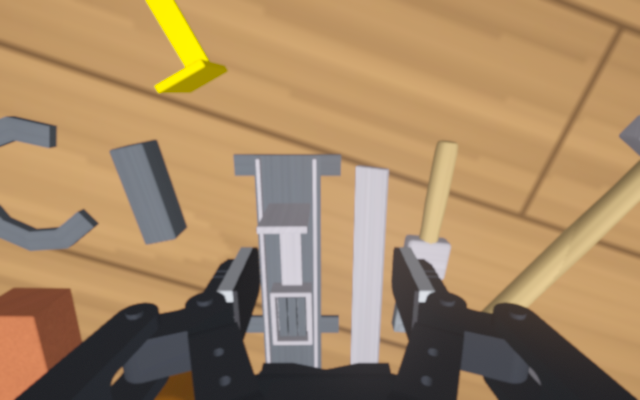

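View pics/side1.png

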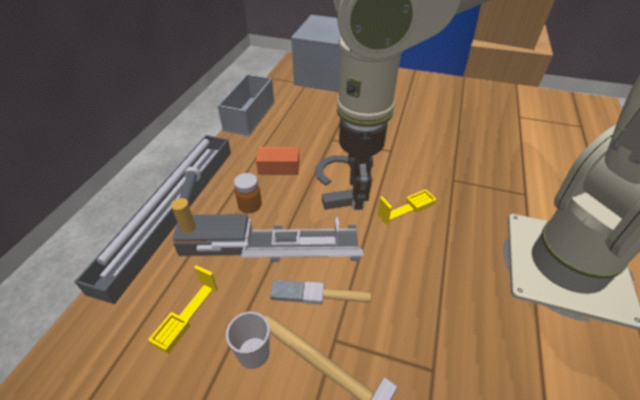

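```bash
cat > fit2.py <<'E'
from h import *
import fit
from scipy.optimize import least_squares
w=dict(K=np.array([[347.03804223,0,325.44161959],[0,347.03804223,196.07368369],[0,0,1]]),k1=0.0095,eye=np.array([0.37786747,0.08962276,0.32296575]),
attitude=np.array([[-0.31725972,-0.90860427,-0.27163313],[0.94833746,-0.30350522,-0.09241559],[0.00152713,-0.28691962,0.95795344]]))
def rw(p):
    q=proj(w,F(p,np.array([(-245,81,69),(-245,59,55)])/1e3))-[(388.5,168.5),(356,166.5)]
    l=[]
    for y,z,u in((81,69,379.),(59,55,351.)):
        X=np.linspace(-150,0,60); uv=proj(w,F(p,np.c_[X,0*X+y,0*X+z]/1e3)); l.append(np.interp(360,uv[:,1],uv[:,0])-u)
    return np.r_[q.ravel(),l]
b=least_squares(lambda p:np.r_[fit.res(p).ravel(),rw(p)],fit.best.x,loss='soft_l1').x
print(b,rw(b).round(1),fit.res(b).round(1).tolist()); np.save("pose.npy",b)
s=get_state(); t=s['tool_pos']; c,sn=np.cos(b[2]),np.sin(b[2]); d=t[:2]-b[:2]
print("tcp forge",c*d[0]+sn*d[1],-sn*d[0]+c*d[1],t[2], "tool yaw",np.arctan2(*s['tcp_rot'][[1,0],0])-np.pi/2)
E
python3 fit2.py
```

```text
[0.67454467 0.14990414 0.31664661]
[[ 0.3 -0.2]
 [ 0.8  0.1]
 [ 0.7 -1.5]
 [-0.8 -1.2]
 [ 1.1  0.5]
 [ 0.1  0.7]
 [ 1.7 -1. ]
 [-1.   0.5]
 [ 1.5  2. ]
 [-0.6  2.1]]
[0.67369264 0.15214663 0.32165523] [-1.   1.1  0.4 -0.7 -1.6  0.2] [[-0.1, 0.2], [0.4, 0.4], [-0.2, -1.0], [-1.7, -0.7], [0.7, 0.7], [-0.4, 0.8], [0.8, -0.6], [-1.9, 0.8], [1.8, 2.4], [-0.5, 3.1]]
tcp forge -0.22466326186968497 0.03527003178391919 0.18193598539610983 tool yaw 0.3223626743199963
```

>>> step_arm:
  commands: [0.001,0,0.035,0,0.37,0.001,0,0.07,0,0.37,0.001,0,0.09,0,0.37,0.001,0,0.105,0,0.37,0.001,0,0.105,0,0.37]

```text
time: 3.15
tool_pos: [0.4481, 0.1159, 0.0757]
tcp_rot: [[-0.318, 0.948, -0.001], [0.948, 0.318, -0.0], [0.0, -0.001, -1.0]]
contact_force: [-0.0, 0.2, 0.0]
finger_gap: 0.0585
```

Run:
```python
from h import *
im=eyes.capture("wrist"); cv2.imwrite("pics/w2.png",im[:,:,::-1])
im=eyes.capture("side"); cv2.imwrite("pics/s2.png",cv2.resize(im[150:300,200:450,::-1],(800,480),interpolation=cv2.INTER_CUBIC))
```

```text
(no output)
```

View pics/w2.png

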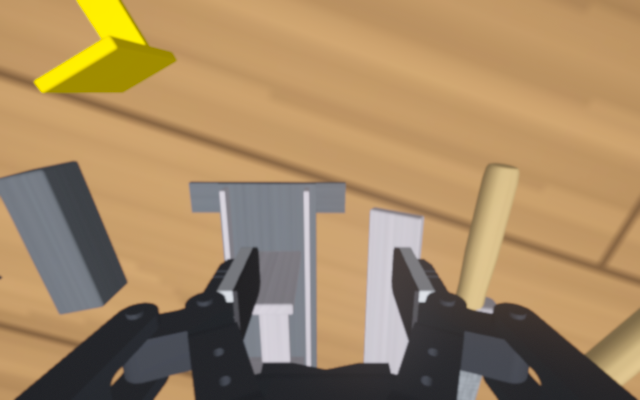

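View pics/s2.png

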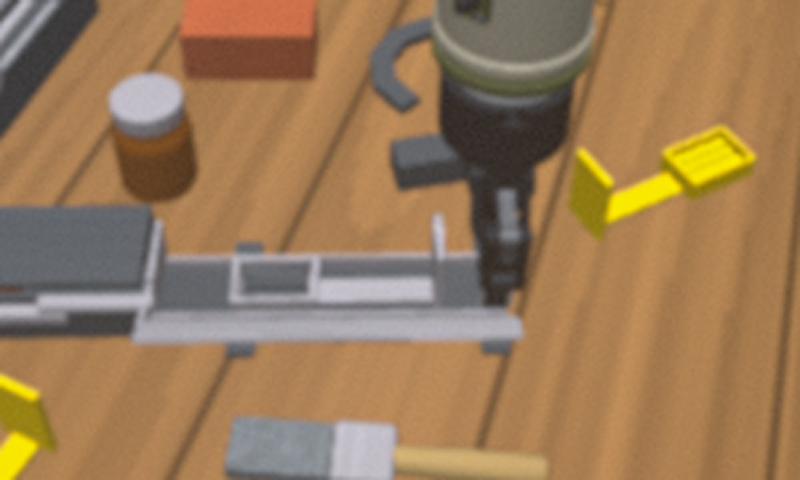

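>>> step_arm:
  commands: [0,0,0.01,0,0.37,0,0,0.02,0,0.37,0,0,0.027,0,0.37,0,0,0.034,0,0.37,0,0,0.04,0,0.37,0,0,0.04,0,0.37,0,0,0.04,0,0.37]

```text
time: 3.95
tool_pos: [0.4494, 0.1163, 0.0377]
tcp_rot: [[-0.318, 0.948, 0.001], [0.948, 0.318, 0.001], [0.001, 0.001, -1.0]]
contact_force: [-2.0, 1.8, 2.7]
finger_gap: 0.0587
```

Run:
```python
from h import *
im=eyes.capture("wrist"); cv2.imwrite("pics/w3.png",im[:,:,::-1])
im=eyes.capture("side"); cv2.imwrite("pics/s3.png",cv2.resize(im[150:300,200:450,::-1],(800,480),interpolation=cv2.INTER_CUBIC))
im=eyes.capture("top"); cv2.imwrite("pics/t3.png",cv2.resize(im[120:260,200:340,::-1],(600,600),interpolation=cv2.INTER_CUBIC))
```

```text
(no output)
```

View pics/w3.png

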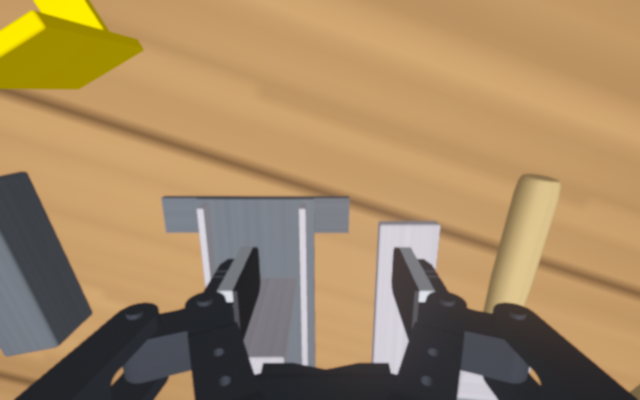

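View pics/s3.png

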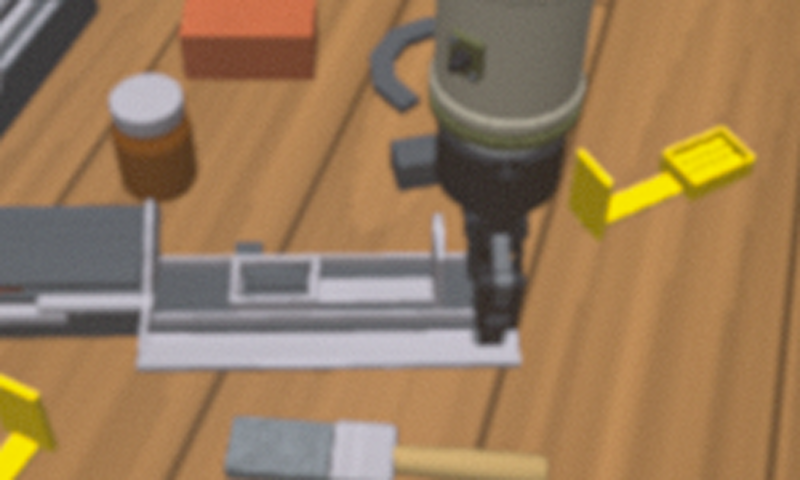

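View pics/t3.png

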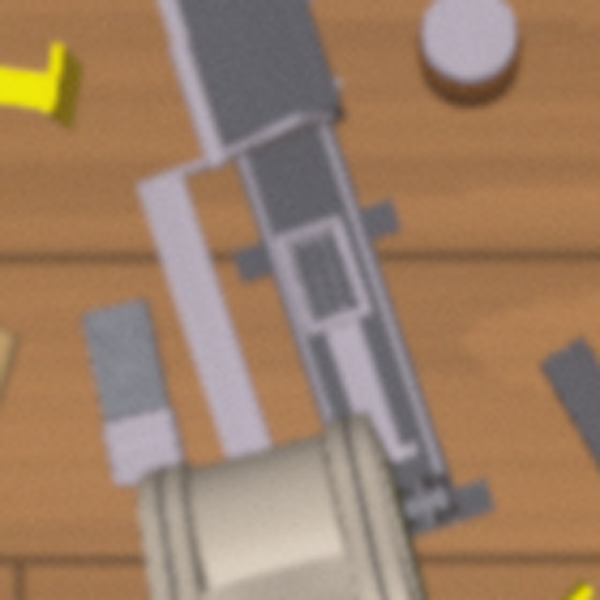

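>>> step_arm:
  commands: [0,0.002,0.004,0,0.37,0,0.004,0.006,0,0.37,0,0.006,0.006,0,0.37,0,0.008,0.006,0,0.37,0,0.01,0.006,0,0.37,0,0.012,0.006,0,0.37]

```text
time: 4.7
tool_pos: [0.4609, 0.1203, 0.0319]
tcp_rot: [[-0.318, 0.948, 0.001], [0.948, 0.318, 0.002], [0.001, 0.002, -1.0]]
contact_force: [-3.3, 0.0, 3.2]
finger_gap: 0.0587
```

Run:
```python
from h import *
im=eyes.capture("wrist"); cv2.imwrite("pics/w4.png",im[:,:,::-1])
s=get_state(); b=np.load("pose.npy");t=s['tool_pos']; c,sn=np.cos(b[2]),np.sin(b[2]); d=t[:2]-b[:2]
print("tcp forge",c*d[0]+sn*d[1],-sn*d[0]+c*d[1],t[2],s['contact_force'])
```

```text
tcp forge -0.21159244739384794 0.03703722925742897 0.03196828476261372 [-2.36409093  0.1885536   5.28875078]
```

View pics/w4.png

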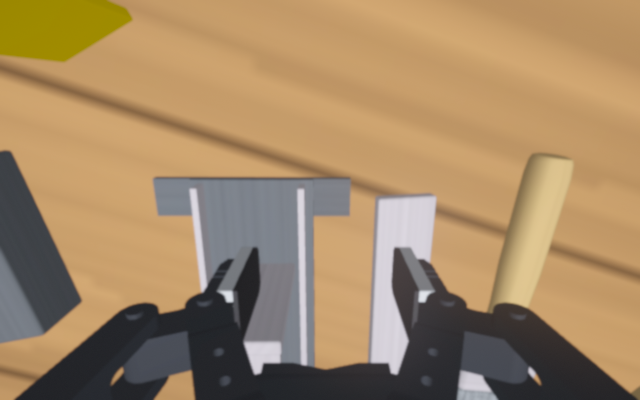

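>>> step_arm:
  commands: [-0.001,0.006,0.001,0,0.37,-0.002,0.012,0.001,0,0.37,-0.002,0.018,0.001,0,0.37,-0.002,0.024,0.001,0,0.37,-0.002,0.03,0.001,0,0.37,-0.002,0.036,0.001,0,0.37]

```text
time: 5.35
tool_pos: [0.4956, 0.1299, 0.0308]
tcp_rot: [[-0.318, 0.948, -0.0], [0.948, 0.318, 0.001], [0.001, 0.0, -1.0]]
contact_force: [-5.8, -1.0, 5.4]
finger_gap: 0.0586
```

```bash
cat > look.py <<'E'
import sys
from h import *
n=sys.argv[1]
s=get_state(); b=np.load("pose.npy");t=s['tool_pos']; c,sn=np.cos(b[2]),np.sin(b[2]); d=t[:2]-b[:2]
print("tcp forge",c*d[0]+sn*d[1],-sn*d[0]+c*d[1],t[2],s['contact_force'],s['time'])
im=eyes.capture("side"); cv2.imwrite(f"pics/s{n}.png",cv2.resize(im[150:300,200:450,::-1],(800,480),interpolation=cv2.INTER_CUBIC))
im=eyes.capture("top"); cv2.imwrite(f"pics/t{n}.png",cv2.resize(im[120:260,200:340,::-1],(600,600),interpolation=cv2.INTER_CUBIC))
E
python3 look.py 5
```

```text
tcp forge -0.17598345733636442 0.03514856211400715 0.030761391437175864 [-5.75471253 -0.97970866  5.43307293] 5.35
```

View pics/s5.png

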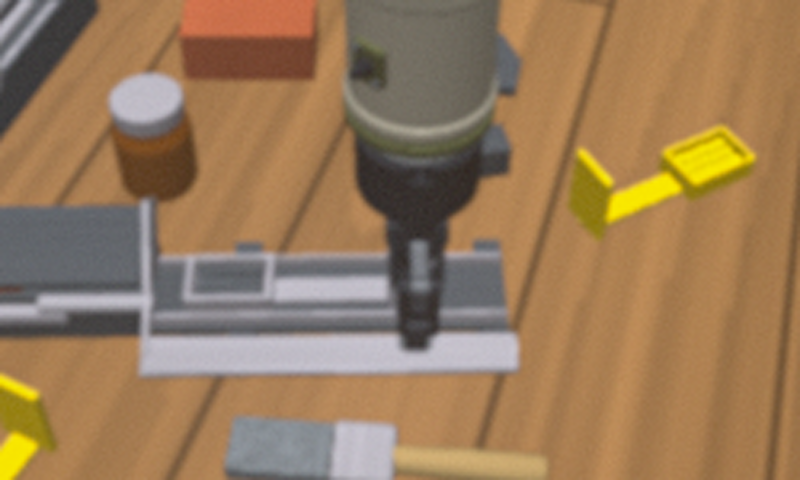

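View pics/t5.png

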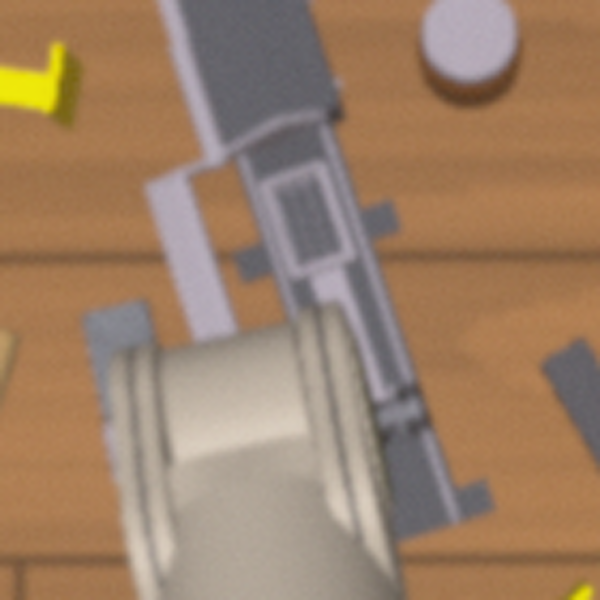

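>>> step_arm:
  commands: [0,0.006,0,0,0.37,0,0.012,0,0,0.37,0,0.018,0,0,0.37,0,0.024,0,0,0.37,0,0.03,0,0,0.37,0,0.036,0,0,0.37,0,0.042,0,0,0.37,0,0.048,0,0,0.37,0,0.054,0,0,0.37]

```text
time: 6.35
tool_pos: [0.5473, 0.1473, 0.0308]
tcp_rot: [[-0.318, 0.948, 0.0], [0.948, 0.318, 0.001], [0.001, 0.001, -1.0]]
contact_force: [-5.7, -0.8, 5.2]
finger_gap: 0.0588
```

```bash
python3 look.py 6
```

```text
tcp forge -0.12143388877168147 0.035350586132308966 0.03081002270270056 [-5.6726885  -0.84169542  5.2161516 ] 6.35
```

View pics/s6.png

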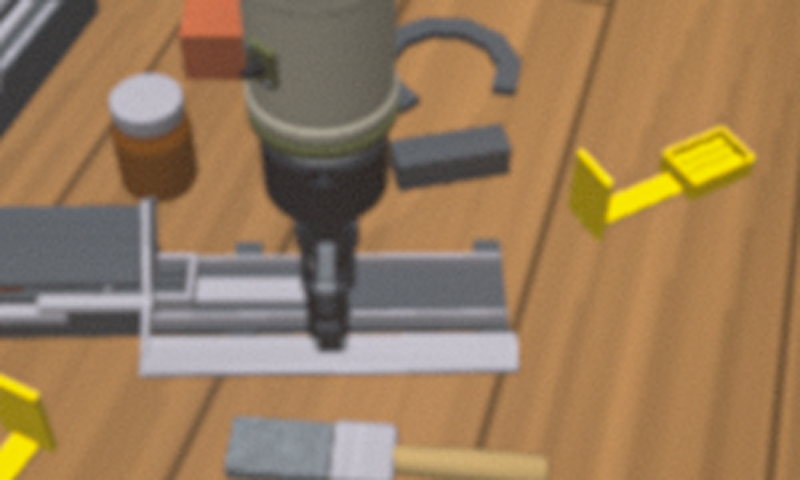

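View pics/t6.png

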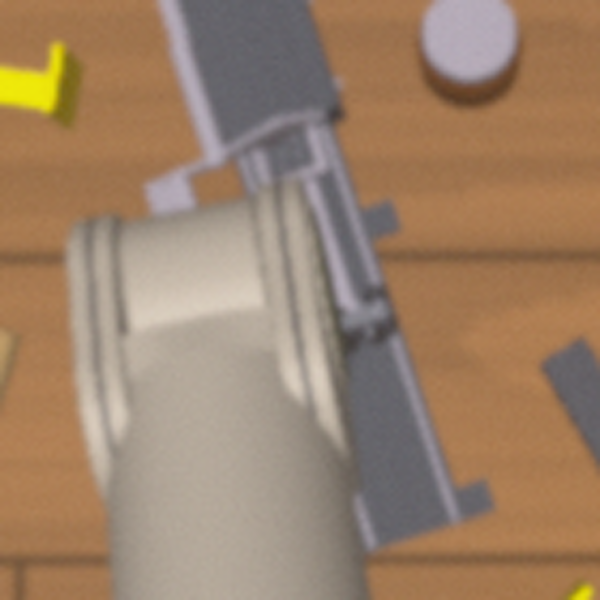

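>>> step_arm:
  commands: [0,0.006,0,0,0.37,0,0.012,0,0,0.37,0,0.018,0,0,0.37,0,0.024,0,0,0.37,0,0.03,0,0,0.37,0,0.036,0,0,0.37,0,0.042,0,0,0.37,0,0.044,0,0,0.37,0,0.044,0,0,0.37]

```text
time: 7.35
tool_pos: [0.5898, 0.1617, 0.0311]
tcp_rot: [[-0.318, 0.948, 0.002], [0.948, 0.318, 0.002], [0.001, 0.002, -1.0]]
contact_force: [-3.7, 0.8, 3.9]
finger_gap: 0.0585
```

```bash
python3 look.py 7
```

```text
tcp forge -0.07655250595491571 0.03556989576735745 0.03106678320388877 [-3.71808688  0.82860334  3.86900235] 7.35
```

View pics/s7.png

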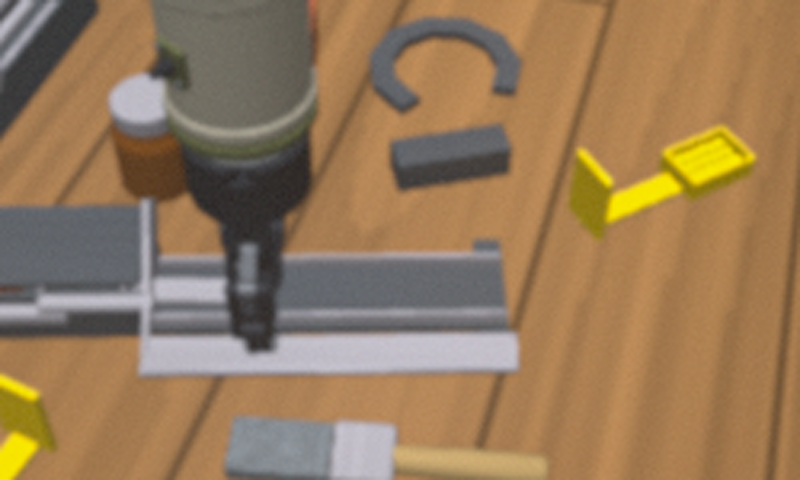

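View pics/t7.png

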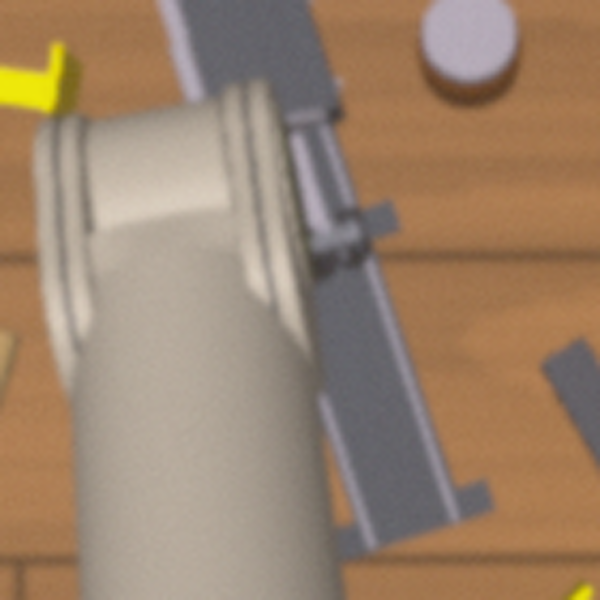

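>>> step_arm:
  commands: [0,-0.005,0,0,0.37,0,-0.012,0,0,0.37,0,-0.02,0,0,0.37,0,-0.03,0,0,0.37,0,-0.03,0,0,0.37,0,-0.03,-0.006,0,0.37,0,-0.03,-0.012,0,0.37,0,-0.03,-0.018,0,0.37,0,-0.03,-0.024,0,0.37,0,-0.03,-0.03,0,0.37]

```text
time: 8.45
tool_pos: [0.5615, 0.1517, 0.0615]
tcp_rot: [[-0.318, 0.948, 0.002], [0.948, 0.318, 0.002], [0.001, 0.003, -1.0]]
contact_force: [-0.4, -0.9, 0.7]
finger_gap: 0.0588
```

>>> step_arm:
  commands: [0,0,-0.008,0,0.37,0,0,-0.016,0,0.37,0,0,-0.03,0,0.37,0,-0.02,-0.06,0,0.37,0,-0.05,-0.1,0,0.37,0,-0.08,-0.13,0,0.37,0,-0.11,-0.15,0,0.37,0,-0.12,-0.16,0,0.37,0,-0.12,-0.16,0,0.37]

```text
time: 9.35
tool_pos: [0.4473, 0.1133, 0.2237]
tcp_rot: [[-0.318, 0.948, 0.005], [0.948, 0.318, 0.005], [0.003, 0.007, -1.0]]
contact_force: [-0.5, 0.0, -0.9]
finger_gap: 0.0589
```

```bash
python3 look.py 8
python3 - <<'E'
from h import *
i=eyes.camera_info("wrist");im=eyes.capture("wrist"); m=im[:,:,::-1].copy(); cv2.imwrite("pics/w8.png",m)
p=np.load("pose.npy")
for cx,col in((33,(0,0,255)),(50,(0,255,0)),(66,(255,0,0))):
    x=cx-116
    for A,B in[((x,-20,68),(x,20,68)),((x,-20,11),(x,20,11))]:
        uv=proj(i,F(p,np.array([A,B])/1e3)); print(cx,uv.round(0).tolist()); cv2.line(m,*[tuple(int(round(t)) for t in w) for w in uv],col,1)
cv2.imwrite("pics/w8ov.png",m)
E
```

```text
tcp forge -0.22704476653643316 0.034730075687238 0.2236883675070392 [-0.48066002  0.00941663 -0.86952613] 9.35
33 [[271.0, 319.0], [311.0, 319.0]]
33 [[278.0, 288.0], [313.0, 288.0]]
50 [[271.0, 334.0], [311.0, 334.0]]
50 [[279.0, 301.0], [313.0, 301.0]]
66 [[272.0, 347.0], [311.0, 347.0]]
66 [[279.0, 313.0], [313.0, 313.0]]
```

View pics/w8ov.png

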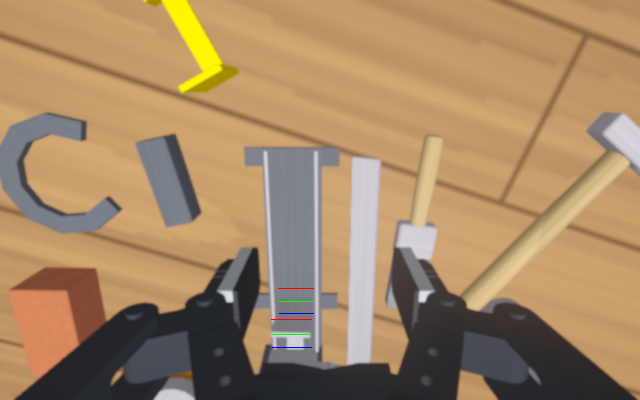

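View pics/s8.png

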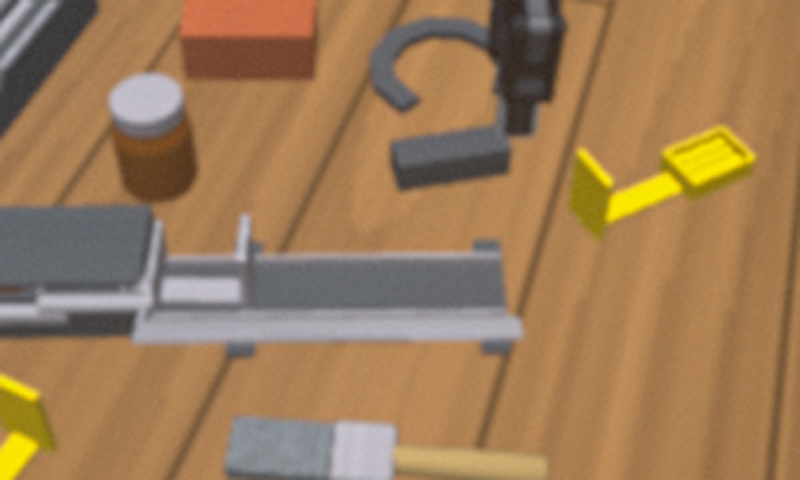

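View pics/t8.png

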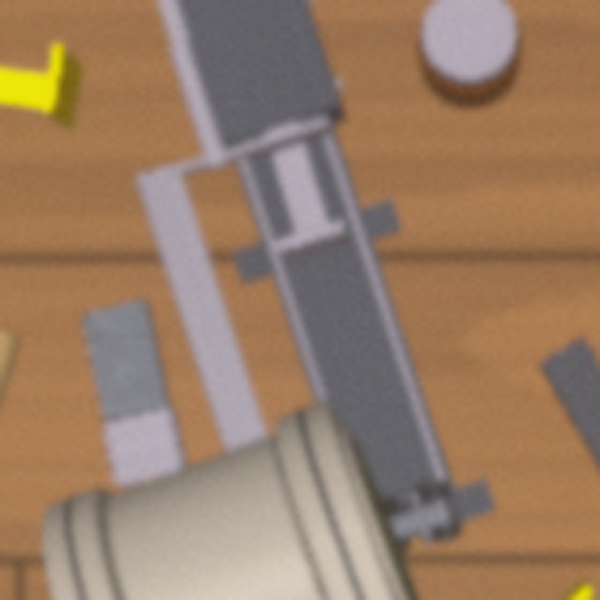

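Run:
```python
from h import *
p=np.load("pose.npy");
for nm,o,s in(("side",(200,150),3.2),("top",(200,120),4.2857)):
    i=eyes.camera_info(nm)
    for cx in(-85,33,42,50,58):
        x=cx-116; print(nm,cx,((proj(i,F(p,np.array([(x,-20,68),(x,20,68),(x,20,10)])/1e3))-o)*s).round(0).tolist())
a=cv2.imread("pics/w8.png")[260:370,240:350]; cv2.imwrite("pics/w8c.png",cv2.resize(a,(550,550),interpolation=cv2.INTER_CUBIC))
```

```text
side -85 [[447.0, 212.0], [450.0, 257.0], [447.0, 310.0]]
side 33 [[275.0, 213.0], [272.0, 259.0], [277.0, 312.0]]
side 42 [[261.0, 214.0], [258.0, 259.0], [264.0, 312.0]]
side 50 [[250.0, 214.0], [246.0, 259.0], [252.0, 313.0]]
side 58 [[238.0, 214.0], [234.0, 259.0], [241.0, 313.0]]
top -85 [[421.0, 455.0], [353.0, 478.0], [359.0, 477.0]]
top 33 [[354.0, 256.0], [286.0, 278.0], [295.0, 287.0]]
top 42 [[349.0, 240.0], [281.0, 263.0], [290.0, 272.0]]
top 50 [[344.0, 227.0], [277.0, 250.0], [286.0, 260.0]]
top 58 [[340.0, 214.0], [272.0, 236.0], [282.0, 247.0]]
```

View pics/w8c.png

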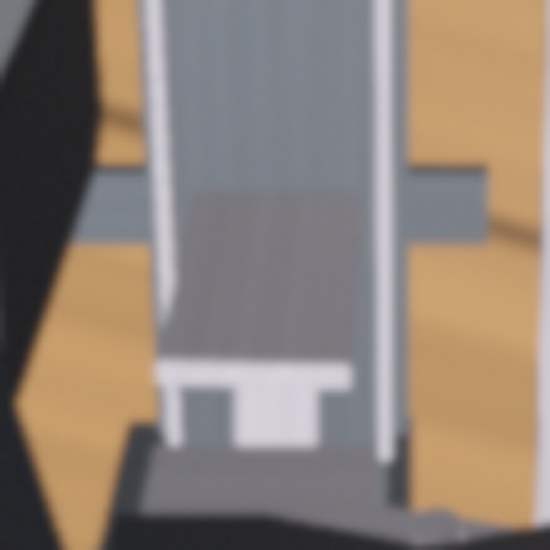

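```bash
python3 -c "
from station import job,get_state
print(get_state()['contact_force']); print(job.hand_in())"
```

```text
[ 0.16256017  0.27623033 -0.43150847]
the job is handed in; nothing more can be done
None
```

The carrier is loaded, the flap is closed behind it over the neck, and the job is handed in. It took about 10 s of the 43 s.

- **What I did:** I pressed the thumb bar to about 0.75 rad (tip height 35 mm). With the other finger I pushed the grey carrier by its plate about 135 mm, ignoring the two yellow look-alikes. I then slid back 30 mm with the bar still held and lifted slowly so the flap closed gently. The largest wrist force I read was about 8 N.
- **Tray position:** the side, top and wrist views all put its centre about 50 mm past the flap plane. It needs at least 33 mm, and the back stop is at 66 mm.
- **Flap and neck:** the thumb bar is back in its starting position, and the neck passes under the closed flap.
- **Robot and bystanders:** the gripper hangs free about 0.22 m up with no contact force. The bystanders that show in the last pictures (brush, jar, firebrick, horseshoe, steel offcut) look undisturbed. The tin and part of the hammer were outside them, but the arm never came low near either.

No check failed. The model of the forge matched the pictures to within about 1 to 3 pixels, so positions are good to a few millimetres. I judged the flap and carrier not to have touched from the pictures and the low forces; nothing measured it directly.

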